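# Clear the mosaic jig and hold its spring jaw open at the mark

## Task

Get the mosaic jig ready for its next panel: with the scraper block, not the fingers, sweep all four loose tile chips off the bed into the white catch tray, then stand the scraper upright back on its rubber mat and let go of it. Then take the blue paddle and pull the spring jaw out until its pointer lines up with the red marker, and finish while holding it there, since it springs shut when released. Leave the other things on the table alone.

Things in the scene. Friction and masses are not known exactly. Their poses are not given: they have to be found in the camera images.
- jig: Plywood mosaic jig fixed to the table. Origin: on the table under the bed block; jig axes x, y, z (z up; at yaw 0 as the world's). Block: x -80..80, y -190..110 mm, top (the bed) at z 40 mm. Two steel guide rails (x +-42, y -190..-75, top z 50) flank the jaw's carriage.
- bed (a point): Centre of the free part of the jig's bed, on its top face: jig x 0, y 12.5, z 40 mm. It lies between the shut jaw's inner face (jig y -60) and a dark wooden fence (jig y 85..100, top z 56), is 160 mm long along jig x, and is open at the far edge (x +80) and at the near edge (x -80), where chips drop into the tray.
- tray (a point): Centre of the inner floor of the white open catch tray, fixed to the jig along the bed's near edge (jig -x side). Inside: jig x -166..-80, y -68..93 mm, floor z 4, walls up to z 30 mm.
- jaw (a joint): Spring-return jaw of the jig, travel in m: 0 = shut (at rest), grows as it slides out along jig -y, stop at 0.065. The spring pulls it shut with about 3.6 N at 0 rising 0.12 N per mm (9 N at 45 mm).
- jaw_grip (a point): Grip point in the blue upright paddle of the jaw: paddle 16 mm thick (jig y, the pull direction), 40 mm wide (jig x), from z 48 to z 105.5 mm; this point is at z 87, mid thickness and width. At rest it is at jig x 0, y -118. Below and beside it are the flat carriage (top z 47.5) and the jaw bar (jig y -78..-60, top z 57). It moves with the jaw.
- jaw_pointer (a point): Tip of the jaw's small black pointer, at jig x 58, z 54.5 mm; at rest at jig y -92; moves with the jaw.
- mark (a point): Middle of the red marker's top edge (a 5 mm wide fixed red block beside the scale strip at jig x 65, point at z 54.5 mm, axes as the jig's). The jaw is at the mark when the pointer has the same jig y as this point: 25 to 50 mm of travel, set differently each time.
- scraper_center (a point): Centre (half-way up, 40 mm above its foot) of the scraper block, which stands upright on the mat: orange foot 36 mm thick (its x) x 116 mm long (its y) x 22 mm high, light wooden grip above it 24 mm thick (x) x 64 mm long (y), up to 80 mm above the foot's underside. 130 to 250 g. Its x is the way it sweeps (either face).
- mat: Black rubber mat fixed on the table, 120 (x) x 170 (y) x 4 mm, home of the scraper; origin at the centre of its underside.
- chip_red_center (a point): Centre of the loose red tile chip, 22 x 22 x 10 mm, 12 g, lying flat on the jig's bed at the start, at most 40 mm from jig y +12.5 and between jig x -60 and 25 (mm).
- chip_green_center (a point): Centre of the loose green tile chip, 22 x 22 x 10 mm, 12 g, lying flat on the jig's bed at the start, at most 40 mm from jig y +12.5 and between jig x -60 and 25 (mm).
- chip_orange_center (a point): Centre of the loose orange tile chip, 22 x 22 x 10 mm, 12 g, lying flat on the jig's bed at the start, at most 40 mm from jig y +12.5 and between jig x -60 and 25 (mm).
- chip_yellow_center (a point): Centre of the loose yellow tile chip, 22 x 22 x 10 mm, 12 g, lying flat on the jig's bed at the start, at most 40 mm from jig y +12.5 and between jig x -60 and 25 (mm).
- bottle: Bystander, to be left alone: green glass bottle, 68 mm across, 230 mm tall; origin at the centre of its underside.
- tumbler: Bystander, to be left alone: clear drinking glass, 68 mm across, 100 mm tall; origin at the centre of its underside.
- glue_jar: Bystander, to be left alone: white jar with blue cap, 64 mm across, 75 mm tall; origin at the centre of its underside.
- brush: Bystander, to be left alone: paint brush lying flat; origin at the centre of its underside.
- paint_jar: Bystander, to be left alone: small orange paint jar with white cap, 50 mm across, 60 mm tall; origin at the centre of its underside.
Things that resemble listed ones, but are neither listed nor needed, are in the scene too. Leave any purple look-alike of the part that bears scraper_center alone.

How it is judged:
By the outcome, as a careful person would: the job done as asked, in the order asked, and still so for the second after the job is handed in, while the arm keeps its last pose, push and grip.
It also fails if it takes over 58 s, if anything falls off the work surface, if the arm or the gripper's body presses on something with over 40 N, if the wrist force passes 120 N, or if a joint passes its speed limit or range.

## Robot

A 6-joint arm with a two-finger parallel gripper is mounted at the origin on the work surface. World frame = base frame: x ahead of the robot, y to its left, z up, the work surface at z = 0. Lengths are in m, angles in degrees, forces in N, time in s.
With the tool pointing down it reaches from about 0.375 to 0.9 m from the base axis. Payload 3.1 kg.
Tool frame: the origin (TCP) lies on the centre line of the jaws, within the pads' length; the fingertips stand 25 mm ahead of it and the grasp point (between the pads) lies 6 mm ahead of it; z points along the fingers, y is the line along which they close (so a half turn about z gives the same grasp; the last joint's range is limited). The gripper opens to 87 mm and grips with 3 to 60 N. Pads are 19 mm wide; open, the fingers measure 117 mm over their backs; the gripper's body (75 mm by 190 mm) begins 51 mm behind the grasp point.
Start: joints at [-10.227, 30.224, 82.088, -0, 67.689, -10.227], TCP at [0.625, 0, 0.248] pointing down, gripper open.
Joint ranges: [-176.69, 176.69], [-43.24, 126.21], [12.49, 139.97], [-82, 262], [0, 151.66], [-163.58, 163.58]. Speed limits (degrees/s): [159.86, 159.86, 180, 180, 180, 180].

## Interface

Orientations are given as a 3x3 rotation matrix whose columns are the frame's x, y, z axes.
In Python, from rig import * gives the robot as it stands.
- The arm moves only by the tool step_arm, never from a script. Its argument "steps" is a list of rows, each a list of 7 numbers: the shift along the tool's x, y, z normalised to -1 to 1, where 1 is 0.3 m, then the turn, a rotation vector about the tool's x, y, z normalised to -1 to 1, where 1 is 45 degrees, then the gripper's target within -1 to 1 (shut at 1, half-way at 0, fully open at -1). A call has 1 to 8 rows; each row is the pose to reach, as a shift and turn from the pose commanded when the call began, along the tool's axes at that moment; what a row does not reach only later rows make up. A row lasts 1/12 s, in which the tool goes at most 41.7 mm and 7.16 degrees, less where a joint would pass 70% of its speed; a pose out of reach is approached as far as the arm can. A call with a number of a shift or a turn outside -1 to 1 is refused whole. A call with a gripper value outside its range is refused whole. The fingers move at their own pace and stop on an object; the grip force is fixed at half the most. Time passes only in rows, so rows that repeat a pose let the fingers close. It gives the time, the measured TCP pose, the force, the opening and the grip force at its end, in the units of the state.
- read_state(): the state, without advancing time (a new reading comes with each control period).
- capture(name): name is "scene" or "side" or "wrist"; returns a dict with "image" (400x640x3 uint8, red, green, blue), "vertical_fov" (degrees; the focal length in pixels is half the picture's height over the tangent of half this angle, whatever the lens; pixels are square), "cx", "cy" (the principal point, pixels), "world_from_camera" (4x4, takes a point from camera to world coordinates); the wrist camera has in their place "T_tool_cam" (4x4, takes a point from camera to tool coordinates, whose origin is the TCP and whose axes are the flange's). Camera axes: x right, y down, z forward; pixel columns grow to the right and rows downward; lengths in m; the calibration is good to about 2 mm. A picture is of the moment at which its call begins: read the wrist's pose just before it. There is no depth.
- hand_in(): hands the job in; it is judged then, once.
The state is a dict: "time_s": time; "joint_positions": joint angles; "qvel": joint speeds; "tau": joint torques, N m; "position": TCP position; "tcp_rot": TCP orientation; "force": force on the tool from outside, world axes, zero at the start; "moment": the same for the moment, N m; "opening": opening from 0.0 (shut) to 1.0 (fully open); "grasp_force": force on a finger pad.
Only numpy, scipy, OpenCV 4.12 (cv2) and the standard library are available. Lean on these libraries where they do the work, as an engineer would, in place of code of your own. Each camera call takes 0.05 s, during which the arm holds its last target. There are 200 camera calls.

## Working session

There is one attempt and no reset: what is moved stays moved. The work goes in short steps, Python scripts to look and compute and a tool call to move; the robot and the scene stay as the last step left them, time stands still between calls to the robot, and variables do not carry over. Pictures are saved under pics/ and viewed, at most 11 in all, crops included, and the job is handed in when it is done.

Besides the shell and the picture viewer there is one more tool, called after "Request:" by a JSON object that holds its "fn" and its "kwargs". step_arm: Moves the arm, as the interface text tells. Scaled input: -1 to 1 covers 0.3 m each way for a shift and 45 degrees each way for a turn. Its arguments: {"type":"object","properties":{"steps":{"type":"array"}},"required":["steps"]}

```bash
ls; mkdir -p pics
python3 - <<'E'
from rig import *
import cv2,numpy as np,pickle
d={}
for n in("scene","side"):
    c=capture(n);d[n]=c;cv2.imwrite(f"pics/{n}0.png",c["image"][:,:,::-1])
    print(n,c["vertical_fov"],c["cx"],c["cy"],np.round(c["world_from_camera"],3).tolist())
s=read_state();c=capture("wrist");d["wrist"]=c;d["s"]=s
print(c["T_tool_cam"],s["position"],np.round(s["tcp_rot"],3),s["time_s"])
cv2.imwrite("pics/wrist0.png",c["image"][:,:,::-1])
pickle.dump(d,open("d0.pkl","wb"))
E
```

```text
pics
scene 56.695856450621186 316.73791608213673 195.96481994769164 [[-0.692, 0.511, -0.511, 1.028], [0.722, 0.48, -0.498, 0.415], [-0.009, -0.713, -0.701, 0.799], [0.0, 0.0, 0.0, 1.0]]
side 45.12750886241791 320.15648750996326 193.26661878330364 [[-0.808, -0.344, 0.478, -0.22], [-0.589, 0.494, -0.639, 0.956], [-0.016, -0.798, -0.602, 1.026], [0.0, 0.0, 0.0, 1.0]]
[[ 2.77645808e-04 -9.54880778e-01 -2.96989264e-01  8.26378585e-02]
 [ 9.99999879e-01  1.44566838e-04  4.70056315e-04 -2.44633061e-06]
 [-4.05912940e-04 -2.96989359e-01  9.54880702e-01 -1.36325083e-01]
 [ 0.00000000e+00  0.00000000e+00  0.00000000e+00  1.00000000e+00]] [6.24389883e-01 1.46716986e-04 2.46670184e-01] [[-0.     1.    -0.002]
 [ 1.     0.     0.   ]
 [ 0.    -0.002 -1.   ]] 0.1
```

View images.

View pics/scene0.png

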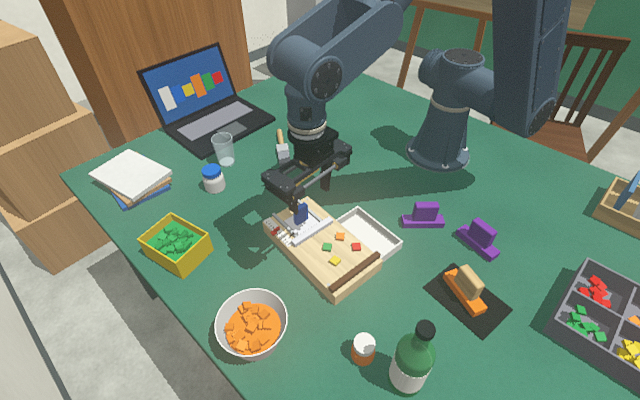

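View pics/side0.png

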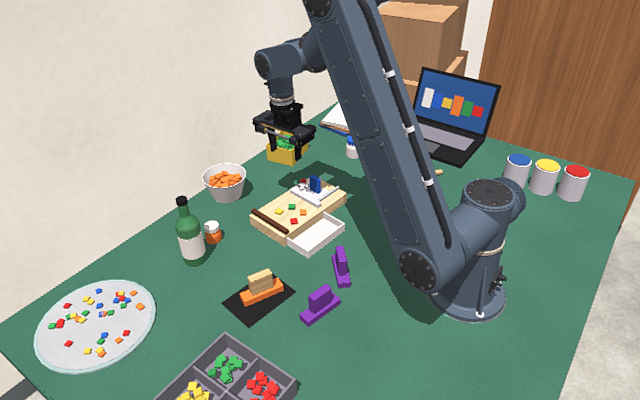

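View pics/wrist0.png

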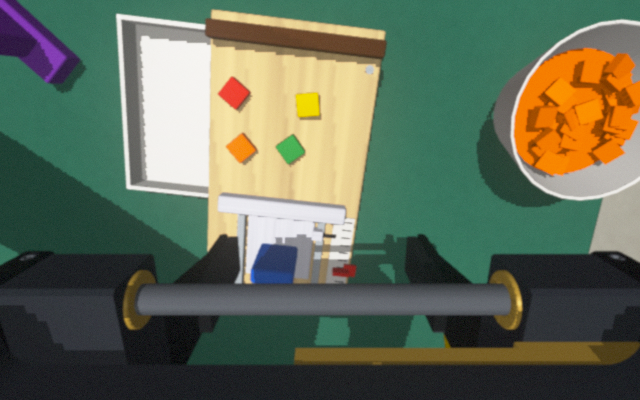

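```bash
cat > h.py <<'E'
import numpy as np,cv2
def pose(c,s=None):
    if s is None: return c["world_from_camera"]
    T=np.eye(4);T[:3,:3]=s["tcp_rot"];T[:3,3]=s["position"];return T@c["T_tool_cam"]
def cast(c,uv,z,s=None):
    T=pose(c,s);f=200/np.tan(np.radians(c["vertical_fov"])/2)
    uv=np.asarray(uv,float).reshape(-1,2)
    d=np.c_[(uv-[c["cx"],c["cy"]])/f,np.ones(len(uv))]@T[:3,:3].T
    return T[:3,3]+d*((z-T[2,3])/d[:,2])[:,None]
def blobs(img,lo,hi,roi,mina=30):
    m=cv2.inRange(cv2.cvtColor(img,cv2.COLOR_RGB2HSV),lo,hi)
    k=np.zeros_like(m);x0,y0,x1,y1=roi;k[y0:y1,x0:x1]=m[y0:y1,x0:x1]
    cs,_=cv2.findContours(k,cv2.RETR_EXTERNAL,cv2.CHAIN_APPROX_NONE)
    return sorted([q.reshape(-1,2) for q in cs if cv2.contourArea(q)>=mina],key=lambda q:-cv2.contourArea(q))
def rect(c,q,z,s=None):
    P=cast(c,q,z,s)[:,:2]*1000
    (cx,cy),(w,h),a=cv2.minAreaRect(P.astype(np.float32))
    if w<h: a+=90  # angle of the long side
    return np.round([cx,cy,max(w,h),min(w,h),(a+90)%180-90],1)
E
python3 - <<'E'
from h import *
import pickle
d=pickle.load(open("d0.pkl","rb"));s=d["s"];w=d["wrist"]
for n,lo,hi in(("red",(0,150,120),(5,255,255)),("or",(9,150,120),(18,255,255)),("yel",(22,150,120),(33,255,255)),("gr",(50,150,90),(75,255,255))):
    for q in blobs(w["image"],lo,hi,(200,60,400,200)): print(n,q.mean(0),rect(w,q,.05,s))
for q in blobs(w["image"],(0,100,20),(15,255,125),(200,5,400,70)): print("fence",q.min(0),q.max(0),rect(w,q,.056,s))
for q in blobs(w["image"],(0,150,80),(5,255,255),(320,255,365,285),8): print("mark",q.mean(0),cast(w,[q.mean(0)],.0545,s))
for n,roi in(("scene",(415,255,520,340)),("side",(215,260,300,330))):
    c=d[n]
    q=np.vstack(blobs(c["image"],(0,0,0),(180,255,48),roi,20)); print(n,"mat",q.min(0),q.max(0),rect(c,q,.004))
    for q in blobs(c["image"],(5,180,120),(20,255,255),roi)[:2]: print("foot",q.mean(0),rect(c,q,.015))
    for q in blobs(c["image"],(10,40,100),(28,150,255),roi)[:2]: print("grip",q.mean(0),rect(c,q,.055))
    print(cast(c,[[450,266],[259,282]][n=="side"],.084))
c=d["scene"]["image"][190:340,390:540,::-1];e=d["side"]["image"][230:350,210:370,::-1]
cv2.imwrite("pics/crop1.png",np.hstack([cv2.resize(c,(400,400)),cv2.resize(e,(400,400))]))
E
```

```text
red [233.69117647  92.51470588] [541.9  79.5  21.3  21.  -42.3]
or [241.05970149 147.65671642] [545.   28.2  22.5  21.8  37.6]
yel [307.46511628 104.54651163] [610.4  68.9  22.   21.9 -85.4]
gr [290.66666667 149.78632479] [592.9  26.8  18.   17.  -57.2]
fence [206  19] [384  57] [601.  125.  156.3  14.7  -6.4]
mark [344.9122807  270.80701754] [[ 0.64880594 -0.10400185  0.0545    ]]Traceback (most recent call last):
  File "<stdin>", line 10, in <module>
    return _nx.concatenate(arrs, 0, dtype=dtype, casting=casting)
           ~~~~~~~~~~~~~~~^^^^^^^^^^^^^^^^^^^^^^^^^^^^^^^^^^^^^^^
ValueError: need at least one array to concatenate
```

Run:
```python
from h import *
import pickle
d=pickle.load(open("d0.pkl","rb"))
c=d["scene"]["image"][190:340,390:540,::-1];e=d["side"]["image"][230:350,210:370,::-1]
cv2.imwrite("pics/crop1.png",np.hstack([cv2.resize(c,(400,400)),cv2.resize(e,(400,400))]))
for n,roi in(("scene",(415,255,520,340)),("side",(215,260,300,330))):
    c=d[n]
    for nm,lo,hi,z in(("mat",(0,0,0),(180,110,75),.004),("foot",(5,180,120),(16,255,255),.015),("grip",(10,40,100),(28,150,255),.055)):
      for q in blobs(c["image"],lo,hi,roi)[:2]: print(n,nm,q.min(0),q.max(0),q.mean(0),rect(c,q,z))
```

```text
scene mat [423 263] [511 339] [465.52325581 300.47286822] [455.5 349.4 167.6 117.9  81.7]
scene mat [416 320] [435 339] [424.82857143 329.78571429] [590.  321.7  46.8  41.5  33. ]
scene foot [466 298] [486 315] [475.98245614 306.26315789] [464.1 377.5  38.9  38.9  58.8]
scene grip [454 264] [484 300] [468.46987952 282.19277108] [450.1 335.7  84.6  58.6  65.6]
side mat [222 281] [295 327] [257.10526316 301.06315789] [451.3 351.  168.7 119.9  81.9]
side foot [240 285] [283 306] [258.03333333 295.36666667] [450.1 338.4 118.5  53.4  63.8]
side grip [247 268] [272 294] [260.06578947 281.05263158] [451.9 335.5  77.7  71.7  65.4]
```

View pics/crop1.png

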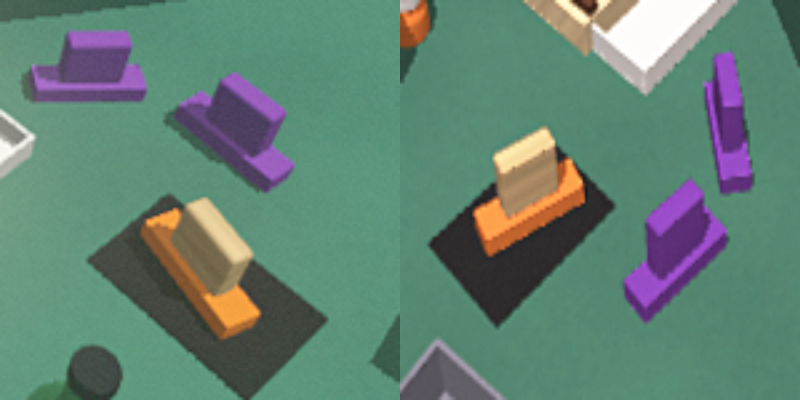

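The orange scraper with a light wooden grip stands on the black mat at scene (465,290) and side (259,290). The two purple blocks, at scene (425,213) and (480,238), are the look-alikes, so the orange one is the right one.

```bash
cat >> h.py <<'E'
from scipy.spatial.transform import Rotation as R
def plan(s,xyz_mm,yaw,cmd=None):
    """row (normalised) for TCP target, tool down, tool y axis at world angle yaw"""
    Rc=np.array(s["tcp_rot"]);p=np.array(s["position"])
    a=np.radians(yaw);y=np.array([np.cos(a),np.sin(a),0]);z=np.array([0,0,-1.]);Rt=np.c_[np.cross(y,z),y,z]
    sh=Rc.T@(np.array(xyz_mm)/1000-p)/.3; rv=np.degrees(R.from_matrix(Rc.T@Rt).as_rotvec())/45
    return np.round(np.r_[sh,rv],4).tolist()
O=np.array([590.7,33.]);J=np.radians(-6.4)
def jig(x,y): return O+x*np.array([np.cos(J),np.sin(J)])+y*np.array([-np.sin(J),np.cos(J)])
def tojig(p):
    d=np.asarray(p)[:2]-O;return np.array([d@[np.cos(J),np.sin(J)],d@[-np.sin(J),np.cos(J)]])
E
python3 - <<'E'
from h import *
from rig import *
import pickle
d=pickle.load(open("d0.pkl","rb"))
print(cast(d["scene"],[[408,388],[363,358]],0),cast(d["side"],[[190,257],[213,243]],0))
s=read_state();print(plan(s,(470,290,250),-25.4),plan(s,(451,337,250),-25.4))
print([tojig(p).round(1) for p in((542,79.5),(545,28),(610,69),(593,27))], tojig((648.8,-104)))
E
```

```text
[[0.71761066 0.36184002 0.        ]
 [0.73323994 0.25908926 0.        ]] [[0.72936068 0.35178885 0.        ]
 [0.717567   0.2678044  0.        ]]
[0.9663, -0.5149, -0.0096, -0.0021, 0.0001, 0.5645] [1.123, -0.5782, -0.0094, -0.0021, 0.0001, 0.5645]
[array([-53.6,  40.8]), array([-44.9, -10.1]), array([15.2, 37.9]), array([ 3. , -5.7])] [  73.00915982 -129.66985996]
```

Request:
{"fn": "step_arm", "kwargs": {"steps": [[0.96, -0.51, 0, 0, 0, 0.56, -1], [0.96, -0.51, 0, 0, 0, 0.56, -1], [0.96, -0.51, 0, 0, 0, 0.56, -1], [0.96, -0.51, 0, 0, 0, 0.56, -1], [0.96, -0.51, 0, 0, 0, 0.56, -1], [0.96, -0.51, 0, 0, 0, 0.56, -1], [0.96, -0.51, 0, 0, 0, 0.56, -1], [0.96, -0.51, 0, 0, 0, 0.56, -1]]}}

```text
time_s: 0.82
position: [0.47, 0.29, 0.2474]
tcp_rot: [[0.425, 0.905, -0.001], [0.905, -0.425, 0.0], [-0.0, -0.001, -1.0]]
force: [1.1, -0.2, -0.2]
opening: 1.001
grasp_force: 0.0
```

```bash
cat > look.py <<'E'
from h import *
from rig import *
import pickle,sys
s=read_state();c=capture("wrist");pickle.dump((c,s),open(sys.argv[1]+".pkl","wb"))
cv2.imwrite(f"pics/{sys.argv[1]}.png",c["image"][:,:,::-1]);print(np.round(s["position"]*1000 if hasattr(s["position"],'dtype') else np.array(s["position"])*1000,1),s["time_s"])
E
python3 look.py w1
python3 - <<'E'
from h import *
import pickle
c,s=pickle.load(open("w1.pkl","rb"));roi=(0,0,640,270)
for nm,lo,hi,z in(("mat",(0,0,0),(180,110,75),.004),("foot",(5,180,120),(16,255,255),.015),("foot",(5,180,120),(16,255,255),.026),("grip",(10,40,100),(28,150,255),.084)):
  for q in blobs(c["image"],lo,hi,roi,200)[:2]: print(nm,q.min(0),q.max(0),rect(c,q,z,s))
E
```

```text
[470.  290.  247.4] 0.8167
mat [  0 252] [153 269] [142.9 311.7 191.4  23.3 -25.1]
mat [490 252] [639 269] [691.   54.6 186.7  23.3 -25.1]
foot [532  70] [574 118] [716.1 258.8  48.   39.8  68.3]
foot [261  76] [304 190] [447.3 338.9 120.9  41.2  66.2]
foot [532  70] [574 118] [709.8 262.   46.6  38.6  68.3]
foot [261  76] [304 190] [449.  339.7 117.3  39.9  66.2]
grip [430 208] [563 261] [598.3 175.2 122.   30.3  -6.7]
grip [258 104] [293 189] [447.7 337.3  74.9  29.2  65.8]
```

View pics/w1.png

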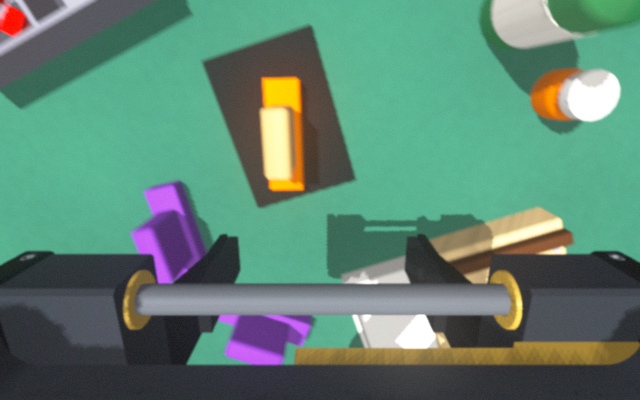

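The wrist view shows the scraper alone on its mat around (282,134), with the purple blocks below it at (175,235) and (265,330).

Run:
```python
from h import *
from rig import *
import pickle
c,s=pickle.load(open("w1.pkl","rb"))
print(rect(c,np.array([(204,62),(311,27),(354,180),(258,207)]),.004,s))
s=read_state()
for z in(130,58):print(plan(s,(449.5,338.5,z),-24.2))
```

```text
[450.6 350.3 166.  116.4  81.4]
[0.1071, -0.1103, 0.3921, -0.0071, -0.0028, -0.0166]
[0.1066, -0.1089, 0.6321, -0.0071, -0.0028, -0.0166]
```

Request:
{"fn": "step_arm", "kwargs": {"steps": [[0.107, -0.11, 0.1, 0, 0, -0.017, -1], [0.107, -0.11, 0.2, 0, 0, -0.017, -1], [0.107, -0.11, 0.32, 0, 0, -0.017, -1], [0.107, -0.11, 0.42, 0, 0, -0.017, -1], [0.107, -0.109, 0.52, 0, 0, -0.017, -1], [0.107, -0.109, 0.6, 0, 0, -0.017, -1], [0.107, -0.109, 0.6, 0, 0, -0.017, 1], [0.107, -0.109, 0.6, 0, 0, -0.017, 1]]}}

```text
time_s: 1.53
position: [0.4553, 0.3304, 0.0664]
tcp_rot: [[0.414, 0.91, -0.003], [0.91, -0.414, -0.002], [-0.003, -0.002, -1.0]]
force: [0.9, 0.5, -0.0]
opening: 0.918
grasp_force: 0.0
```

Request:
{"fn": "step_arm", "kwargs": {"steps": [[0, 0, 0, 0, 0, 0, 1], [0, 0, 0, 0, 0, 0, 1], [0, 0, 0, 0, 0, 0, 1], [0, 0, 0, 0, 0, 0, 1], [0, 0, 0, 0, 0, 0, 1], [0, 0, 0, 0, 0, 0, 1]]}}

```text
time_s: 2.03
position: [0.4563, 0.3311, 0.0683]
tcp_rot: [[0.414, 0.91, 0.001], [0.91, -0.414, 0.001], [0.001, 0.001, -1.0]]
force: [1.1, -0.5, 0.0]
opening: 0.483
grasp_force: 0.3
```

Request:
{"fn": "step_arm", "kwargs": {"steps": [[0, 0, 0, 0, 0, 0, -0.4], [0, 0, 0, 0, 0, 0, -0.4], [0.01, -0.02, 0.006, 0, 0, 0, -0.4], [0.013, -0.031, 0.006, 0, 0, 0, -0.4], [0.013, -0.031, 0.006, 0, 0, 0, -0.4], [0.013, -0.031, 0.006, 0, 0, 0, -0.4]]}}

```text
time_s: 2.53
position: [0.4487, 0.3387, 0.0656]
tcp_rot: [[0.413, 0.911, -0.0], [0.911, -0.413, -0.0], [-0.0, -0.0, -1.0]]
force: [-1.3, -0.0, 0.1]
opening: 0.696
grasp_force: 0.0
```

```bash
python3 look.py w2
python3 - <<'E'
from h import *
import pickle
c,s=pickle.load(open("w2.pkl","rb"));roi=(0,0,640,400)
print(s["opening"])
for nm,lo,hi,z in(("foot",(5,180,120),(16,255,255),.026),("grip",(10,40,100),(28,150,255),.084)):
  for q in blobs(c["image"],lo,hi,roi,200)[:2]: print(nm,q.min(0),q.max(0),rect(c,q,z,s))
E
```

```text
[448.7 338.7  65.6] 2.5333
0.6961678227088468
foot [290 136] [359 234] [476.5 369.7  63.2  28.9 -79.9]
grip [293 193] [370 285] [462.4 362.6  39.6  26.4  55.9]
grip [285 315] [424 350] [455.4 321.7  58.1  17.2 -23.3]
```

View pics/w2.png

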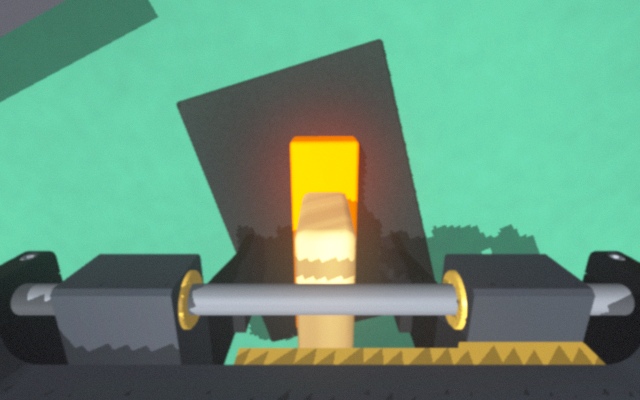

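The scraper stands centred between the open fingers, with its foot's far edge at rows 136–138, columns 291–358. I can close on it.

Request:
{"fn": "step_arm", "kwargs": {"steps": [[0, 0, 0, 0, 0, 0, 1], [0, 0, 0, 0, 0, 0, 1], [0, 0, 0, 0, 0, 0, 1], [0, 0, 0, 0, 0, 0, 1], [0, 0, 0, 0, 0, 0, 1], [0, 0, 0, 0, 0, 0, 1], [0, 0, 0, 0, 0, 0, 1], [0, 0, 0, 0, 0, 0, 1]]}}

```text
time_s: 3.25
position: [0.4492, 0.3384, 0.0657]
tcp_rot: [[0.414, 0.91, -0.0], [0.91, -0.414, -0.0], [-0.0, -0.0, -1.0]]
force: [-0.4, 0.3, -0.5]
opening: 0.277
grasp_force: 30.0
```

Run:
```python
from h import *
from rig import *
import pickle
c,s=pickle.load(open("w2.pkl","rb"))
P=cast(c,[[292,138],[357,138]],.026,s)
print(((P-s["position"])@s["tcp_rot"]*1000).round(1))  # foot end in tool frame: expect x=58-offset
s=read_state();print(s["opening"],s["grasp_force"],s["position"],np.round(s["tcp_rot"],3).tolist())
x,y=jig(72,12.5);print(x,y)
```

```text
[[ 58.8 -15.6  39.5]
 [ 58.8  17.6  39.5]]
0.2769248870691002 29.99367549084127 [0.44920313 0.33835197 0.06567184] [[0.414, 0.91, -0.0], [0.91, -0.414, -0.0], [-0.0, -0.0, -1.0]]
663.644651832142 37.396335870652024
```

Request:
{"fn": "step_arm", "kwargs": {"steps": [[0, 0, -0.1, 0, 0, 0, 1], [0, 0, -0.23, 0, 0, 0, 1], [0, 0, -0.36, 0, 0, 0, 1], [-0.04, 0.07, -0.44, 0, 0, 0, 1], [-0.1, 0.18, -0.44, 0, 0, -0.1, 1], [-0.17, 0.3, -0.44, 0, 0, -0.2, 1], [-0.24, 0.42, -0.44, 0, 0, -0.3, 1], [-0.31, 0.53, -0.44, 0, 0, -0.402, 1]]}}

```text
time_s: 3.92
position: [0.5564, 0.1864, 0.198]
tcp_rot: [[0.106, 0.994, 0.001], [0.994, -0.106, 0.0], [0.0, 0.001, -1.0]]
force: [-0.6, 1.1, -1.5]
opening: 0.273
grasp_force: 30.0
```

Request:
{"fn": "step_arm", "kwargs": {"steps": [[0, 0, 0, 0, 0, 0, 1], [0, 0, 0, 0, 0, 0, 1], [0, 0, 0, 0, 0, 0, 1]]}}

```text
time_s: 4.17
position: [0.5547, 0.1878, 0.1972]
tcp_rot: [[0.112, 0.994, -0.002], [0.994, -0.112, 0.0], [0.0, -0.002, -1.0]]
force: [0.5, 0.3, -1.0]
opening: 0.274
grasp_force: 30.0
```

Run:
```python
from h import *
from rig import *
s=read_state();print(s["opening"],s["grasp_force"],s["position"],np.abs(s["qvel"]).max())
print(plan(s,(*jig(72,12.5),150),-6.4),plan(s,(*jig(72,12.5),104),-6.4))
```

```text
0.2737083013511953 29.993779440410435 [0.55465384 0.18781863 0.19722202] 1.9085476050670216
[-0.4575, 0.4176, 0.1565, -0.0027, -0.0001, -0.0008] [-0.4575, 0.4179, 0.3098, -0.0027, -0.0001, -0.0008]
```

Request:
{"fn": "step_arm", "kwargs": {"steps": [[-0.12, 0.11, 0, 0, 0, 0, 1], [-0.24, 0.22, 0, 0, 0, 0, 1], [-0.35, 0.32, 0.05, 0, 0, 0, 1], [-0.4575, 0.418, 0.1, 0, 0, 0, 1], [-0.4575, 0.418, 0.157, 0, 0, 0, 1], [-0.4575, 0.418, 0.2, 0, 0, 0, 1], [-0.4575, 0.418, 0.2, 0, 0, 0, 1], [-0.4575, 0.418, 0.2, 0, 0, 0, 1]]}}

```text
time_s: 4.83
position: [0.6627, 0.0398, 0.1363]
tcp_rot: [[0.109, 0.994, -0.005], [0.994, -0.109, 0.001], [0.001, -0.005, -1.0]]
force: [-0.1, 0.1, -1.3]
opening: 0.272
grasp_force: 30.0
```

```bash
python3 look.py w3
python3 - <<'E'
from h import *
import pickle
c,s=pickle.load(open("w3.pkl","rb"))
for q in blobs(c["image"],(0,100,15),(15,255,125),(0,0,640,250),300)[:3]: print("fence",q.min(0),q.max(0),rect(c,q,.056,s))
for q in blobs(c["image"],(5,180,120),(20,255,255),(0,0,640,260),200)[:4]: print("orange",q.min(0),q.max(0))
E
```

```text
[662.7  39.8 136.3] 4.8333
fence [78 84] [337 108] [601.9 125.6 157.1  14.   -6.3]
orange [540  60] [639 244]
orange [288 136] [355 234]
orange [141 225] [183 259]
```

View pics/w3.png

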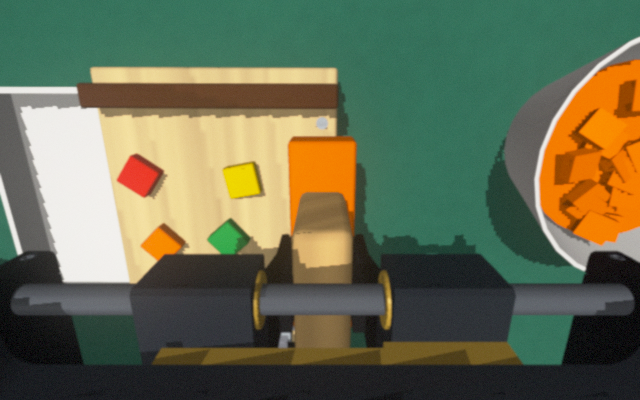

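Request:
{"fn": "step_arm", "kwargs": {"steps": [[0, 0, 0.05, 0, 0, 0, 1], [0, 0, 0.09, 0, 0, 0, 1], [0, 0, 0.105, 0, 0, 0, 1], [0, 0, 0.11, 0, 0, 0, 1], [0, 0, 0.11, 0, 0, 0, 1], [0, 0, 0.11, 0, 0, 0, 1]]}}

```text
time_s: 5.38
position: [0.6652, 0.038, 0.1053]
tcp_rot: [[0.11, 0.994, 0.001], [0.994, -0.11, -0.0], [0.0, 0.001, -1.0]]
force: [0.3, -0.7, -1.2]
opening: 0.276
grasp_force: 30.0
```

Request:
{"fn": "step_arm", "kwargs": {"steps": [[0, 0, 0.004, 0, 0, 0, 1], [0, 0, 0.008, 0, 0, 0, 1], [0, 0, 0.008, 0, 0, 0, 1], [0, 0, 0.008, 0, 0, 0, 1]]}}

```text
time_s: 5.72
position: [0.665, 0.0376, 0.1025]
tcp_rot: [[0.111, 0.994, 0.0], [0.994, -0.111, 0.0], [0.0, 0.0, -1.0]]
force: [0.4, 0.4, -1.1]
opening: 0.269
grasp_force: 30.0
```

Request:
{"fn": "step_arm", "kwargs": {"steps": [[0, -0.03, 0, 0, 0, 0, 1], [0, -0.06, 0, 0, 0, 0, 1], [0, -0.09, 0, 0, 0, 0, 1], [0, -0.12, 0, 0, 0, 0, 1], [0, -0.15, 0, 0, 0, 0, 1], [0, -0.18, 0, 0, 0, 0, 1], [0, -0.21, 0, 0, 0, 0, 1], [0, -0.24, 0, 0, 0, 0, 1]]}}

```text
time_s: 6.38
position: [0.5925, 0.0458, 0.1025]
tcp_rot: [[0.111, 0.994, 0.0], [0.994, -0.111, -0.0], [-0.0, 0.0, -1.0]]
force: [0.5, -0.6, -0.8]
opening: 0.274
grasp_force: 30.0
```

Request:
{"fn": "step_arm", "kwargs": {"steps": [[0, -0.03, 0, 0, 0, 0, 1], [0, -0.06, 0, 0, 0, 0, 1], [0, -0.09, 0, 0, 0, 0, 1], [0, -0.12, 0, 0, 0, 0, 1], [0, -0.15, 0, 0, 0, 0, 1], [0, -0.18, 0, 0, 0, 0, 1], [0, -0.21, 0, 0, 0, 0, 1], [0, -0.24, 0, 0, 0, 0, 1]]}}

```text
time_s: 7.05
position: [0.5209, 0.0537, 0.1024]
tcp_rot: [[0.11, 0.994, -0.0], [0.994, -0.11, 0.0], [0.0, -0.0, -1.0]]
force: [-0.1, 0.2, -1.2]
opening: 0.273
grasp_force: 30.0
```

Request:
{"fn": "step_arm", "kwargs": {"steps": [[0, -0.03, 0, 0, 0, 0, 1], [0, -0.05, 0, 0, 0, 0, 1], [0, -0.06, 0, 0, 0, 0, 1], [0, -0.06, 0, 0, 0, 0, 1], [0, -0.06, 0, 0, 0, 0, 1], [0, -0.06, 0, 0, 0, 0, 1]]}}

```text
time_s: 7.55
position: [0.5048, 0.0555, 0.1025]
tcp_rot: [[0.111, 0.994, 0.001], [0.994, -0.111, -0.0], [0.0, 0.001, -1.0]]
force: [0.6, -0.5, -1.8]
opening: 0.271
grasp_force: 30.0
```

Run:
```python
from h import *
from rig import *
s=read_state();print(tojig(np.array(s["position"])*1000),s["position"],s["force"])
c=capture("side");cv2.imwrite("pics/side1.png",cv2.resize(c["image"][180:265,235:365,::-1],(780,510)))
```

```text
[-87.86125441  12.73801881] [0.5048062  0.05545243 0.10247411] [ 0.57489768 -0.50479011 -1.81983163]
```

View pics/side1.png

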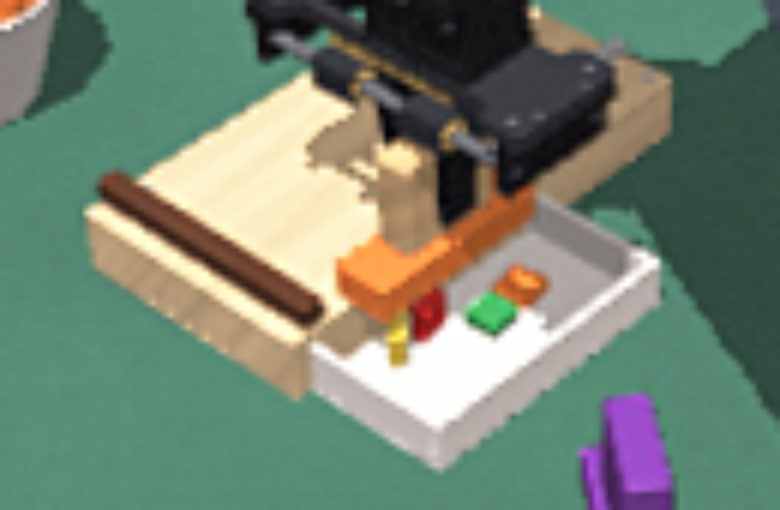

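All four chips are in the tray: green (490,315) and orange (520,285) lie flat, and red (430,315) and yellow (398,340) stand on edge. Next I'll take the scraper home.

Request:
{"fn": "step_arm", "kwargs": {"steps": [[0, 0, -0.1, 0, 0, 0, 1], [0, 0, -0.22, 0, 0, 0, 1], [0.05, -0.02, -0.32, 0, 0, 0.05, 1], [0.17, -0.05, -0.32, 0, 0, 0.15, 1], [0.3, -0.09, -0.32, 0, 0, 0.25, 1], [0.43, -0.13, -0.32, 0, 0, 0.35, 1], [0.56, -0.17, -0.32, 0, 0, 0.402, 1], [0.69, -0.21, -0.32, 0, 0, 0.402, 1]]}}

```text
time_s: 8.27
position: [0.464, 0.2701, 0.1986]
tcp_rot: [[0.416, 0.91, 0.001], [0.91, -0.416, 0.0], [0.001, 0.001, -1.0]]
force: [-0.2, -0.7, -1.2]
opening: 0.272
grasp_force: 30.0
```

Request:
{"fn": "step_arm", "kwargs": {"steps": [[0, 0, 0, 0, 0, 0, 1], [0, 0, 0, 0, 0, 0, 1], [0, 0, 0, 0, 0, 0, 1]]}}

```text
time_s: 8.52
position: [0.4642, 0.2682, 0.1982]
tcp_rot: [[0.412, 0.911, -0.0], [0.911, -0.412, -0.001], [-0.001, 0.0, -1.0]]
force: [-0.4, 0.1, -1.3]
opening: 0.27
grasp_force: 30.0
```

Run:
```python
from h import *
from rig import *
s=read_state();print(s["position"],np.abs(s["qvel"]).max())
print(plan(s,(449.2,340,70),-24.5))
```

```text
[0.46416401 0.26817988 0.19817175] 1.987579549613249
[0.1978, -0.1443, 0.4271, 0.0002, 0.0009, 0.0031]
```

Request:
{"fn": "step_arm", "kwargs": {"steps": [[0.1, -0.07, 0, 0, 0, 0, 1], [0.198, -0.144, 0.05, 0, 0, 0, 1], [0.198, -0.144, 0.17, 0, 0, 0, 1], [0.198, -0.144, 0.29, 0, 0, 0, 1], [0.198, -0.144, 0.37, 0, 0, 0, 1], [0.198, -0.144, 0.42, 0, 0, 0, 1], [0.198, -0.144, 0.435, 0, 0, 0, 1], [0.198, -0.144, 0.435, 0, 0, 0, 1]]}}

```text
time_s: 9.18
position: [0.4496, 0.3381, 0.067]
tcp_rot: [[0.416, 0.909, -0.003], [0.909, -0.416, -0.002], [-0.003, -0.002, -1.0]]
force: [-0.1, -0.3, -1.3]
opening: 0.271
grasp_force: 30.0
```

Request:
{"fn": "step_arm", "kwargs": {"steps": [[0, 0, 0.003, 0, 0, 0, 1], [0, 0, 0.006, 0, 0, 0, 1], [0, 0, 0.007, 0, 0, 0, 1], [0, 0, 0.007, 0, 0, 0, 1], [0, 0, 0.007, 0, 0, 0, 1]]}}

```text
time_s: 9.6
position: [0.4498, 0.3402, 0.0662]
tcp_rot: [[0.414, 0.91, 0.001], [0.91, -0.414, 0.0], [0.001, 0.001, -1.0]]
force: [-0.0, -0.2, -1.7]
opening: 0.274
grasp_force: 30.0
```

Request:
{"fn": "step_arm", "kwargs": {"steps": [[0, 0, 0.003, 0, 0, 0, 1], [0, 0, 0.003, 0, 0, 0, 1], [0, 0, 0.003, 0, 0, 0, -1], [0, 0, 0.003, 0, 0, 0, -1], [0, 0, 0.003, 0, 0, 0, -1], [0, 0, 0.003, 0, 0, 0, -1], [0, 0, 0.003, 0, 0, 0, -1], [0, 0, 0.003, 0, 0, 0, -1]]}}

```text
time_s: 10.27
position: [0.4494, 0.3402, 0.0647]
tcp_rot: [[0.414, 0.91, -0.0], [0.91, -0.414, -0.0], [-0.0, -0.0, -1.0]]
force: [-0.1, -0.6, -0.3]
opening: 0.644
grasp_force: 0.0
```

Request:
{"fn": "step_arm", "kwargs": {"steps": [[0, 0, 0, 0, 0, 0, -1], [0, 0, 0, 0, 0, 0, -1], [0, 0, -0.1, 0, 0, 0, -1], [0, 0, -0.23, 0, 0, 0, -1], [0, 0, -0.36, 0, 0, 0, -1], [0, 0, -0.49, 0, 0, 0, -1], [0, 0, -0.6, 0, 0, 0, -1], [0, 0, -0.6, 0, 0, 0, -1]]}}

```text
time_s: 10.93
position: [0.4532, 0.3423, 0.2523]
tcp_rot: [[0.413, 0.91, 0.014], [0.91, -0.413, 0.007], [0.012, 0.01, -1.0]]
force: [0.9, 0.8, 0.7]
opening: 0.996
grasp_force: 0.0
```

Request:
{"fn": "step_arm", "kwargs": {"steps": [[-0.12, 0, 0, 0, 0, 0, -1], [-0.25, 0, 0, 0, 0, 0, -1], [-0.38, 0, 0, 0, 0, 0, -1], [-0.38, 0, 0, 0, 0, 0, -1], [-0.38, 0, 0, 0, 0, 0, -1], [-0.38, 0, 0, 0, 0, 0, -1]]}}

```text
time_s: 11.43
position: [0.4031, 0.2367, 0.245]
tcp_rot: [[0.414, 0.91, 0.001], [0.91, -0.414, 0.001], [0.001, 0.001, -1.0]]
force: [0.3, 0.4, 0.8]
opening: 1.003
grasp_force: 0.0
```

```bash
python3 look.py w4;python3 - <<'E'
from h import *
from rig import *
import pickle
c,s=pickle.load(open("w4.pkl","rb"))
for nm,lo,hi,z in(("foot",(5,180,120),(16,255,255),.026),("grip",(10,40,100),(28,150,255),.084)):
  for q in blobs(c["image"],lo,hi,(150,0,450,270),200)[:2]: print(nm,q.min(0),q.max(0),rect(c,q,z,s))
s=read_state();print(s["position"],np.round(s["tcp_rot"],3).tolist(),s["opening"])
print(jig(0,-118),plan(s,(*jig(0,-118),250),-96.4),plan(s,(*jig(0,-118),250),83.6),s["joint_positions"])
E
```

```text
[403.1 236.7 245. ] 11.4333
foot [302   0] [341 118] [447.2 335.5 106.8  36.9  65. ]
grip [307   7] [335  90] [449.2 339.8  61.7  22.3  66. ]
[0.4034563  0.23714617 0.24504573] [[0.414, 0.91, 0.002], [0.91, -0.414, 0.001], [0.002, 0.001, -1.0]] 1.000082605987514
[577.546666   -84.26461446] [-0.7353, 0.9716, -0.0165, 0.0001, -0.0026, 1.5992] [-0.7353, 0.9716, -0.0165, 0.0029, 0.0001, -2.4008] [1.67138408e+01 1.83522984e+01 1.04167936e+02 2.34588010e-02
 5.73707691e+01 4.11388886e+01]
```

Request:
{"fn": "step_arm", "kwargs": {"steps": [[-0.09, 0.12, 0, 0, 0, 0.15, -1], [-0.18, 0.24, 0, 0, 0, 0.3, -1], [-0.27, 0.36, 0, 0, 0, 0.45, -1], [-0.35, 0.47, 0, 0, 0, 0.6, -1], [-0.43, 0.57, 0, 0, 0, 0.75, -1], [-0.52, 0.69, 0, 0, 0, 0.88, -1], [-0.61, 0.81, 0, 0, 0, 0.99, -1], [-0.69, 0.92, 0, 0, 0, 0.99, -1]]}}

```text
time_s: 12.15
position: [0.5644, -0.0574, 0.2446]
tcp_rot: [[0.934, 0.357, 0.001], [0.357, -0.934, 0.0], [0.001, 0.0, -1.0]]
force: [0.9, 0.7, -0.3]
opening: 1.005
grasp_force: 0.0
```

Request:
{"fn": "step_arm", "kwargs": {"steps": [[0, 0, 0, 0, 0, 0.15, -1], [0, 0, 0, 0, 0, 0.3, -1], [0, 0, 0, 0, 0, 0.45, -1], [0, 0, 0, 0, 0, 0.609, -1], [0, 0, 0, 0, 0, 0.609, -1], [0, 0, 0, 0, 0, 0.609, -1], [0, 0, 0, 0, 0, 0.609, -1]]}}

```text
time_s: 12.73
position: [0.5629, -0.0555, 0.2446]
tcp_rot: [[0.994, -0.108, 0.0], [-0.108, -0.994, 0.0], [0.0, -0.0, -1.0]]
force: [-0.2, 0.5, -0.2]
opening: 0.997
grasp_force: 0.0
```

```bash
python3 look.py w5;python3 - <<'E'
from h import *
from rig import *
s=read_state();print(s["position"],np.round(s["tcp_rot"],3).tolist(),s["joint_positions"])
print(plan(s,(*jig(0,-118),93),-96.4))
E
```

```text
[562.9 -55.5 244.6] 12.7333
[ 0.56269412 -0.05552819  0.24470061] [[0.994, -0.108, 0.0], [-0.108, -0.994, 0.0], [0.0, -0.0, -1.0]] [-1.69592013e+01  2.58195995e+01  9.09582075e+01  4.39636177e-03
  6.32149204e+01  7.92562562e+01]
[0.0595, 0.0899, 0.5057, -0.0001, -0.0002, 0.0041]
```

View pics/w5.png

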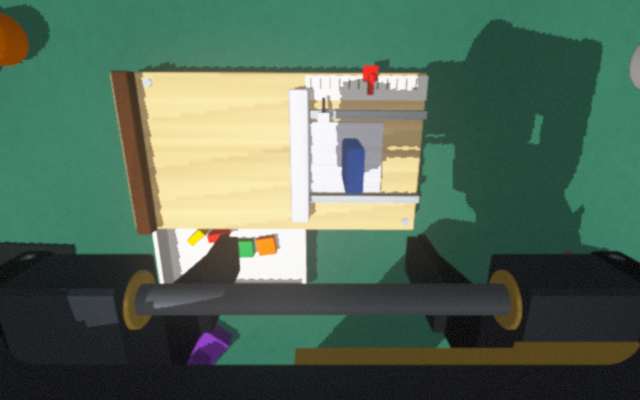

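Run:
```python
from h import *
import pickle
c,s=pickle.load(open("w5.pkl","rb"));im=c["image"]
hsv=cv2.cvtColor(im,cv2.COLOR_RGB2HSV)
m=cv2.inRange(hsv,(0,150,80),(6,255,255))|cv2.inRange(hsv,(174,150,80),(180,255,255))
for r in range(62,100):
    x=np.flatnonzero(m[r,350:395])
    if len(x): print(r,x[0]+350,x[-1]+350,tojig(cast(c,[[x.mean()+350,r]],.0545,s)[0]*1000).round(1))
print("dark");g=cv2.cvtColor(im,cv2.COLOR_RGB2GRAY)
for r in range(88,116):print(r,g[r,316:336])
for q in blobs(im,(105,100,40),(130,255,255),(330,130,380,200)): 
    print(q.min(0),q.max(0),[tojig(p*1000).round(1) for p in cast(c,[[q[:,0].mean(),q[:,1].min()],q[np.argmin(q@[1,1])],q[np.argmin(q@[-1,1])]],.1055,s)])
cv2.imwrite("pics/crop5.png",cv2.resize(im[55:205,290:440,::-1],(600,600),interpolation=cv2.INTER_CUBIC))
```

```text
65 375 377 [  85. -138.]
66 364 377 [  84.1 -133.2]
67 363 378 [  83.3 -133.2]
68 363 378 [  82.5 -133.2]
69 363 378 [  81.6 -133.3]
70 363 378 [  80.8 -133.3]
71 363 377 [  79.9 -132.9]
72 363 377 [  79.1 -132.9]
73 363 377 [  78.3 -133. ]
74 363 377 [  77.4 -133. ]
75 363 376 [  76.6 -132.6]
76 364 376 [  75.7 -133.1]
77 364 376 [  74.9 -133.1]
78 363 376 [  74.  -132.7]
79 363 376 [  73.2 -132.8]
80 364 375 [  72.3 -132.8]
81 368 373 [  71.4 -133.7]
82 369 373 [  70.6 -134.2]
83 369 373 [  69.7 -134.3]
84 369 373 [  68.9 -134.3]
85 369 372 [  68.  -133.9]
86 369 372 [  67.1 -133.9]
87 369 372 [  66.3 -134. ]
88 369 372 [  65.4 -134. ]
89 369 372 [  64.5 -134.1]
90 369 372 [  63.7 -134.1]
91 369 372 [  62.8 -134.1]
92 369 372 [  61.9 -134.2]
93 369 372 [  61.1 -134.2]
dark
88 [251 251 249 241 223 235 248 250 251 250 251 250 248 236 233 246 250 250
 250 250]
89 [250 250 250 247 243 246 250 250 250 250 250 250 249 247 245 249 251 250
 250 250]
90 [250 250 250 250 250 250 250 250 250 250 250 250 250 250 250 250 250 250
 250 249]
91 [250 251 251 250 250 251 251 251 250 250 250 250 250 
[... 1505 characters left out ...]
[152 164 180 182 176 155 115  82  91 112 131 136 138 142 142 149 161 177
 166 152]
110 [173 176 178 178 175 149 109  82  87 103 121 124 139 148 151 152 156 163
 163 149]
111 [217 215 209 206 199 166 116  86  91 110 126 131 138 147 148 148 161 182
 198 178]
112 [225 223 214 209 202 180 150 145 147 156 165 164 160 149 139 140 152 190
 213 195]
113 [227 229 233 235 234 230 224 225 229 229 231 229 215 175 143 136 148 188
 216 195]
114 [228 235 242 246 246 245 244 243 245 246 246 244 233 189 148 135 146 186
 214 192]
115 [229 234 243 247 248 247 245 245 247 247 247 246 234 194 149 136 145 187
 213 193]
[344 140] [363 193] [array([  25.4, -114.8]), array([  24.6, -107.8]), array([  24.6, -118.2])]
```

View pics/crop5.png

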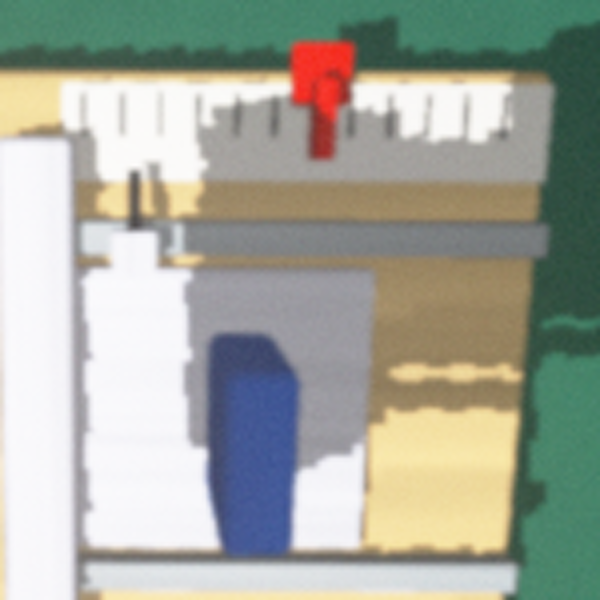

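Run:
```python
from h import *
import pickle
c,s=pickle.load(open("w5.pkl","rb"))
for p in((323.3,98),(323.4,109),(371,82),(370.7,86)): print(p,tojig(cast(c,[p],.0545,s)[0]*1000).round(1))
# jaw paddle top z .1055 corners
for p in((342.5,139),(356,139),(347.5,148),(364,149)): print(p,tojig(cast(c,[p],.1055,s)[0]*1000).round(1))
for p in((291,90),(308,90)): print("bar",tojig(cast(c,[p],.057,s)[0]*1000).round(1))
```

```text
(323.3, 98) [ 56.5 -91.2]
(323.4, 109) [ 46.7 -91.3]
(371, 82) [  70.6 -134.2]
(370.7, 86) [  67.1 -134.1]
(342.5, 139) [  26.2 -106.5]
(356, 139) [  26.2 -117.3]
(347.5, 148) [  18.9 -110.7]
(364, 149) [  18.2 -124.1]
bar [ 63.4 -61.9]
bar [ 63.4 -77.3]
```

Request:
{"fn": "step_arm", "kwargs": {"steps": [[0.06, 0.09, 0, 0, 0, 0.004, -1], [0.06, 0.09, 0.1, 0, 0, 0.004, -1], [0.06, 0.09, 0.22, 0, 0, 0.004, -1], [0.06, 0.09, 0.34, 0, 0, 0.004, -1], [0.06, 0.09, 0.44, 0, 0, 0.004, -1], [0.06, 0.09, 0.505, 0, 0, 0.004, -1], [0.06, 0.09, 0.505, 0, 0, 0.004, -1], [0.06, 0.09, 0.505, 0, 0, 0.004, -0.3]]}}

```text
time_s: 13.45
position: [0.5768, -0.0845, 0.0925]
tcp_rot: [[0.994, -0.113, -0.002], [-0.113, -0.994, 0.001], [-0.002, -0.001, -1.0]]
force: [-0.4, 0.2, 0.5]
opening: 0.977
grasp_force: 0.0
```

Request:
{"fn": "step_arm", "kwargs": {"steps": [[0, 0, 0, 0, 0, 0, 0], [0, 0, 0, 0, 0, 0, 0.2], [0, 0, 0, 0, 0, 0, 0.2], [0, 0, 0, 0, 0, 0, 0.2], [0, 0, 0, 0, 0, 0, 0.2]]}}

```text
time_s: 13.87
position: [0.5776, -0.085, 0.0944]
tcp_rot: [[0.993, -0.114, 0.002], [-0.114, -0.993, -0.001], [0.002, 0.0, -1.0]]
force: [0.1, 0.3, -0.7]
opening: 0.631
grasp_force: 0.0
```

Run:
```python
from h import *
from rig import *
s=read_state();print(s["position"],tojig(np.array(s["position"])*1000),s["opening"],s["force"])
print(plan(s,(*jig(0,-118),93),-96.4))
```

```text
[ 0.57763564 -0.08498474  0.09444096] [   0.16868819 -118.70572433] 0.6311859407353216 [ 0.12313721  0.29131437 -0.65085339]
[-0.0006, -0.0024, 0.0048, 0.0006, -0.0025, -0.0035]
```

Well centred on the paddle, so I'll close.

Request:
{"fn": "step_arm", "kwargs": {"steps": [[0, 0, 0.004, 0, 0, 0, 1], [0, 0, 0.004, 0, 0, 0, 1], [0, 0, 0.004, 0, 0, 0, 1], [0, 0, 0.004, 0, 0, 0, 1], [0, 0, 0.004, 0, 0, 0, 1], [0, 0, 0.004, 0, 0, 0, 1], [0, 0, 0.004, 0, 0, 0, 1], [0, 0, 0.004, 0, 0, 0, 1]]}}

```text
time_s: 14.53
position: [0.5771, -0.0841, 0.0921]
tcp_rot: [[0.993, -0.115, -0.0], [-0.115, -0.993, 0.001], [-0.0, -0.001, -1.0]]
force: [1.2, 3.6, -0.6]
opening: 0.177
grasp_force: 30.0
```

Request:
{"fn": "step_arm", "kwargs": {"steps": [[0, 0.015, 0, 0, 0, 0, 1], [0, 0.03, 0, 0, 0, 0, 1], [0, 0.045, 0, 0, 0, 0, 1], [0, 0.06, 0, 0, 0, 0, 1], [0, 0.075, 0, 0, 0, 0, 1], [0, 0.09, 0, 0, 0, 0, 1], [0, 0.105, 0, 0, 0, 0, 1], [0, 0.12, 0, 0, 0, 0, 1]]}}

```text
time_s: 15.2
position: [0.5732, -0.1189, 0.092]
tcp_rot: [[0.993, -0.115, 0.0], [-0.115, -0.993, 0.003], [0.0, -0.003, -1.0]]
force: [2.8, 7.7, 0.5]
opening: 0.184
grasp_force: 30.0
```

Request:
{"fn": "step_arm", "kwargs": {"steps": [[0, 0.01, 0, 0, 0, 0, 1], [0, 0.023, 0, 0, 0, 0, 1], [0, 0.023, 0, 0, 0, 0, 1], [0, 0.023, 0, 0, 0, 0, 1], [0, 0.023, 0, 0, 0, 0, 1]]}}

```text
time_s: 15.62
position: [0.5724, -0.1255, 0.092]
tcp_rot: [[0.993, -0.115, 0.0], [-0.115, -0.993, 0.003], [0.0, -0.003, -1.0]]
force: [3.1, 7.8, -0.5]
opening: 0.184
grasp_force: 30.0
```

```bash
python3 look.py w6;python3 - <<'E'
from h import *
from rig import *
import pickle
c,s=pickle.load(open("w6.pkl","rb"));im=c["image"]
print(tojig(np.array(s["position"])*1000),s["opening"],s["force"],s["grasp_force"])
sc=capture("scene");sd=capture("side");pickle.dump((sc,sd),open("sc.pkl","wb"))
T=pose(c,s);f=200/np.tan(np.radians(c["vertical_fov"])/2)
p=np.r_[jig(65,-135)/1000,.0545];q=T[:3,:3].T@(p-T[:3,3]);u,v=q[:2]/q[2]*f+[c["cx"],c["cy"]];print(u,v)
u0=int(np.clip(u-60,0,520));v0=int(np.clip(v-45,0,310));print(u0,v0)
cv2.imwrite("pics/crop6.png",cv2.resize(im[v0:v0+90,u0:u0+120,::-1],(720,540),interpolation=cv2.INTER_CUBIC))
E
```

```text
[ 572.4 -125.5   92. ] 15.6167
[  -0.50762663 -159.57255176] 0.18367437216553667 [ 3.11291029  7.78024753 -0.47947789] 30.0125430456319
273.96674333984515 123.78694682893628
213 78
```

View pics/crop6.png

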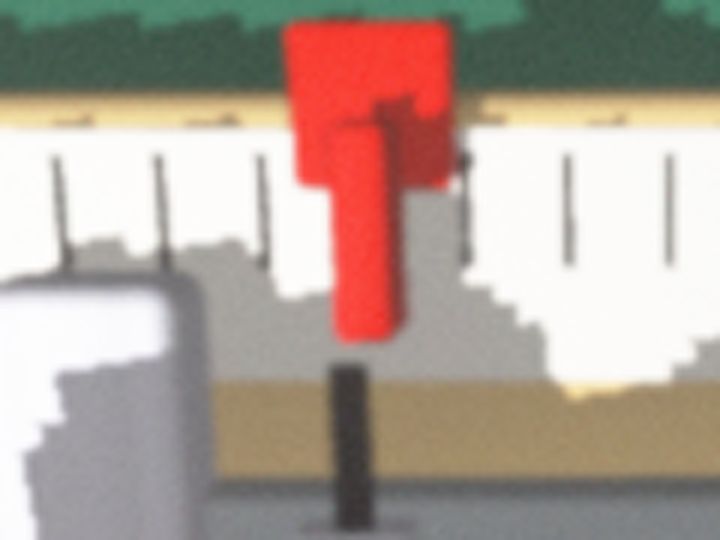

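Request:
{"fn": "step_arm", "kwargs": {"steps": [[0, 0.005, 0, 0, 0, 0, 1], [0, 0.005, 0, 0, 0, 0, 1], [0, 0.005, 0, 0, 0, 0, 1], [0, 0.005, 0, 0, 0, 0, 1], [0, 0.005, 0, 0, 0, 0, 1], [0, 0.005, 0, 0, 0, 0, 1]]}}

```text
time_s: 16.27
position: [0.5723, -0.1269, 0.092]
tcp_rot: [[0.993, -0.115, 0.0], [-0.115, -0.993, 0.003], [0.0, -0.003, -1.0]]
force: [1.9, 8.7, 0.2]
opening: 0.178
grasp_force: 30.0
```

```bash
python3 look.py w7;python3 - <<'E'
from h import *
import pickle
for n in("w6","w7"):
    c,s=pickle.load(open(n+".pkl","rb"));im=c["image"].astype(int)
    print(n,tojig(np.array(s["position"])*1000).round(1))
    for v in(120,126,131):   # red top face: bright red
        x=np.flatnonzero((im[v,260:290,0]>225)&(im[v,260:290,1]<120))+260
        print("red",v,x[0],x[-1],tojig(cast(c,[[x.mean(),v]],.0545,s)[0]*1000).round(2))
    for v in(143,150,157):
        w=np.clip(110-im[v,262:282].sum(1)/3,0,None);u=(w*np.arange(262,282)).sum()/w.sum()
        print("ptr",v,round(u,1),tojig(cast(c,[[u,v]],.0545,s)[0]*1000).round(2))
E
```

```text
[ 572.3 -126.9   92. ] 16.2667
w6 [  -0.5 -159.6]
red 120 269 276 [  66.85 -134.35]
red 126 269 276 [  63.91 -134.22]
red 131 269 276 [  61.44 -134.1 ]
ptr 143 270.7 [  55.43 -132.93]
ptr 150 271.0 [  51.85 -132.88]
ptr 157 271.5 [  48.24 -132.96]
w7 [  -0.5 -160.9]
red 120 267 273 [  66.88 -134.44]
red 126 266 273 [  63.94 -134.05]
red 131 267 274 [  61.46 -134.43]
ptr 143 270.8 [  55.44 -134.27]
ptr 150 271.1 [  51.87 -134.26]
ptr 157 271.5 [  48.26 -134.31]
```

```bash
python3 -c "
from rig import *
print(hand_in())"
```

```text
the job is handed in; nothing more can be done
None
```

I swept all four chips into the tray with the scraper, stood the scraper back upright on its mat and released it, and handed in at about 16 s while holding the jaw with its pointer within about 0.3 mm of the red marker, as measured from the wrist camera.

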